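# Stand the fallen stain bottle up and bolt the tray

### The job

The tall amber bottle in the blue staining tray has fallen over. Stand it upright on the tray floor between the two short jars, without knocking or shifting the jars or the orange slide box, and let go of it. Then push the steel bolt at the tray's open end across by its red handle until its tip is fully home in the yellow keeper.

Things in the scene. Friction and masses are not known exactly. Their poses are not given: they have to be found in the camera images.
- tray: Blue tray fixed to the desk, 160 x 400 mm, a lane along its y. Origin: centre of its underside; x roughly away from the robot, y roughly to its left. Floor top at z = 6 mm; lips 8 mm thick up to z = 14 mm all round, except 64 mm open at the middle of the -y end, where the bolt crosses outside. The jars stand near x = 0, one 128-146 mm to the -y side, one 148-166 mm to the +y side of the origin.
- bottle: Amber square bottle lying on a flat side on the tray floor between the jars, cap towards tray +y within 0.22 rad. Origin: centre of its base; z from base to cap, x and y normal to its flat sides. Body 50 x 50 mm, 100 mm long, paper label; shoulder to 118 mm; round white cap 28 mm in diameter from 115 to 145 mm. 180-290 g, centre of mass about 55 mm from the base. May be gripped firmly (45 N).
- white_jar: Short white round jar with a white lid, 52 mm diameter, 62 mm high, standing on the tray floor in the lane. Origin at the centre of its underside, z up. About 160 g. May be at either end of the lane.
- green_jar: Short green round jar with a black lid, 52 mm diameter, 62 mm high, standing on the tray floor in the lane. Origin at the centre of its underside, z up. About 160 g. May be at either end of the lane.
- slide_box: Orange closed box, 100 x 85 x 34 mm, lying on the desk to the left of the tray. Origin at the centre of its underside. To be left alone.
- bolt (a joint): Travel of the bolt along tray +x, in m: 0 withdrawn, 0.090 at its stop with the tip 21 mm inside the keeper (the tip is at the keeper's mouth at 0.069). Starts at 0 to 0.030 and stays where it is left; friction about 2.5 N, a little stiffer when fast.
- bolt_handle (a point): Point inside the red handle, above the rod's axis, 70 mm above the desk and 6 mm below the handle's top. The handle is an upright plate 12 mm thick (tray x), 30 mm wide (tray y), from 24 to 76 mm above the desk, at the rod's robot-side end; only bare desk lies on its robot side. At full travel it is 8 mm short of the dark guide lug ahead (lug top 43 mm above the desk).
- bolt_tip (a point): Centre of the bolt's tip. The rod is steel, 12 mm in diameter, its axis 30 mm above the desk, along tray x.
- keeper_mouth (a point): Centre of the robot-side mouth of the yellow keeper into which the tip slides along tray +x; the keeper is 24 mm deep.

How it is judged:
On the way, in this order (a step that is already met when the one before it is completed fails the run):
1. the bottle stands upright on the tray floor between the jars, let go of (angle between bottle's own z axis and vertical below 0.09 rad and z of bottle in the frame of tray between 0.002 and 0.011 m and x of bottle in the frame of tray between -0.055 and 0.055 m and y of bottle in the frame of tray between -0.11 and 0.13 m and contact force between bottle and the arm below 0.2 N and contact force between bottle and the fingers below 0.2 N), for 0.3 s.
2. the bolt is pushed home into the keeper (value of joint bolt above 0.082 m), for 0.2 s.
At the end, for the whole second after the job is handed in: The bottle stands upright (within 0.09 rad) at rest on the tray floor between the jars, the jars still stand, and the bolt is at 0.082 m or more of its 0.090 m travel, its tip at least 13 mm inside the keeper (angle between bottle's own z axis and vertical below 0.09 rad and z of bottle in the frame of tray between 0.002 and 0.011 m and x of bottle in the frame of tray between -0.055 and 0.055 m and y of bottle in the frame of tray between -0.11 and 0.13 m and linear speed of bottle below 0.02 m/s and value of joint bolt above 0.082 m and angle between each of white_jar, green_jar's own z axis and vertical below 0.1 rad); the robot touches nothing.
It fails at once if a jar is shifted by more than 25 mm (distance of any of white_jar, green_jar from where it was at the start of the episode above 0.025 m).
It fails at once if a jar is knocked over (angle between any of white_jar, green_jar's own z axis and vertical above 0.4 rad).
It fails at once if the slide box is shifted by more than 25 mm (distance of slide_box from where it was at the start of the episode above 0.025 m).
It also fails if it takes over 50 s, if anything falls off the work surface, if the arm or the gripper's body presses on something with over 40 N, if the wrist force passes 120 N, or if a joint passes its speed limit or range.

### The arm

A 6-joint arm with a two-finger parallel gripper is mounted at the origin on the work surface. World frame = base frame: x ahead of the robot, y to its left, z up, the work surface at z = 0. Lengths are in m, angles in rad, forces in N, time in s.
With the tool pointing down it reaches from about 0.225 to 0.875 m from the base axis. Payload 3.4 kg.
Tool frame: the origin (TCP) lies between the finger pads; the fingertips stand 14 mm ahead of it and the grasp point (between the pads) lies 5 mm behind it; z points along the fingers, y is the line along which they close (so a half turn about z gives the same grasp; the last joint's range is limited). The gripper opens to 85 mm and grips with 20 to 120 N. Pads are 22 mm wide; open, the fingers measure 114 mm over their backs; the gripper's body (76 mm by 85 mm) begins 54 mm behind the grasp point. The pads swing forward as they close: fully open they stand 13 mm farther back than shut.
Start: joints at [1.101, 0.276, 1.505, -0, 1.361, -0.121], TCP at [0.197, 0.54, 0.245] pointing down, gripper open.
Joint ranges: [-2.89, 2.89], [-0.75, 2.08], [0.22, 2.7], [-1.18, 4.32], [0.11, 2.71], [-2.7, 2.7]. Speed limits (rad/s): [2.57, 2.57, 3.14, 3.14, 3.14, 3.14].

### API

Orientations are given as a rotation vector (axis times angle).
In Python, from station import ctrl gives the robot as it stands. The module is installed in compiled form; this text tells all that it offers.
- The arm moves only by the shell command python3 -m pendant 'ROWS' [OPENING] [FORCE]. ROWS is a JSON object of lists of equal length, an entry for each row: "offset": the shift along the tool's x, y, z in cm, a list of three; "roll": the turn about the tool's z in degrees. A call has 1 to 10 rows; each row shifts and turns the commanded pose from where the row before left it, along the tool's axes as they then stand; what a row does not reach is not made up. A row lasts 1/8 s, in which the tool goes at most 62.5 mm and 10.7 degrees, less where a joint would pass 70% of its speed; a pose out of reach is approached as far as the arm can. A call with a gripper value outside its range is refused whole. OPENING is the closure, from -1 (fully open) to 1 (shut), set as the call begins (- or left out, the last holds). The fingers move at their own pace and stop on an object; FORCE is the grip in N (left out, the last holds). Time passes only in rows, so rows that do not move let the fingers close. It gives the time, the measured TCP pose, the force, the opening and the grip force at its end, in the units of the state.
- ctrl.get_state(): the state, without advancing time (a new reading comes with each control period).
- ctrl.snapshot(name): name is "scene" or "top" or "wrist"; returns a dict with "image" (480x640x3 uint8, blue, green, red), "range_z" (480x640 float32, m along the optical axis (not along the pixel's ray), 0 where there is no reading), "K" (3x3 intrinsics, pixels), "k1" (the pictures are not rectified: a ray, as slopes to the right and down, at radius r is drawn at 1 + k1 r^2 times it, then the intrinsics apply), "R" (3x3) and "t" (3): a world point X has camera coordinates R X + t. Camera axes: x right, y down, z forward; pixel columns grow to the right and rows downward; lengths in m; the calibration is good to about 2 mm. A picture is of the moment at which its call begins.
- ctrl.finish_job(): hands the job in; it is judged then, once.
Trained networks look in the newest picture that a camera, given by its name, has taken for a name from the list of things; names that differ only in an ending like _2 or _b are one class to them, and where a whole thing is asked for, a point or a joint stands for the part that bears it (a point fixed in the world has none). Each returns a list of dicts, best first, with "conf" (0 to 1); they miss things now and then, are a little off and sometimes report something else, mostly with a low value. They report only what shows in the picture. A call takes as long as a camera call.
- ctrl.spot_in(camera, name): "bbox" ([centre column, centre row, width, height] in pixels, round what is visible of it).
The state is a dict: "time_s": time; "joint_pos": joint angles; "dq": joint speeds; "joint_torque": joint torques, N m; "ee_pos": TCP position; "tool_rot": TCP orientation; "ft_force": force on the tool from outside, world axes, zero at the start; "torque": the same for the moment, N m; "width": finger opening in m; "grip_force": force on a finger pad.
Only numpy, scipy, OpenCV 4.12 (cv2) and the standard library are available. Lean on these libraries where they do the work, as an engineer would, in place of code of your own. Each camera call takes 0.05 s, during which the arm holds its last target. There are 200 camera calls.

## Working session

There is one attempt and no reset: what is moved stays moved. The work goes in short steps, Python scripts to look and compute and a shell command to move; the robot and the scene stay as the last step left them, time stands still between calls to the robot, and variables do not carry over. Pictures are saved under pics/ and viewed, at most 10 in all, crops included, and the job is handed in when it is done.

```bash
mkdir -p pics
cat > h.py <<'E'
import numpy as np, cv2
from station import ctrl
def und(s,uv):
    K=s["K"];uv=np.atleast_2d(np.array(uv,float))
    return cv2.undistortPoints(uv.reshape(-1,1,2),K,np.array([s["k1"],0,0,0,0.])).reshape(-1,2)
def cloud(s):
    vv,uu=np.mgrid[0:480,0:640]
    n=und(s,np.c_[uu.ravel(),vv.ravel()])
    z=s["range_z"].ravel()
    P=np.c_[n*z[:,None],z]
    W=(P-s["t"])@s["R"]
    W[z<=0]=np.nan
    return W.reshape(480,640,3)
E
python3 - <<'E'
from h import *
st=ctrl.get_state();print({k:np.round(v,3).tolist() for k,v in st.items()})
for c in ["top","scene"]:
    s=ctrl.snapshot(c);cv2.imwrite(f"pics/{c}0.png",s["image"]);W=cloud(s)
    np.savez(f"{c}0.npz",W=W,**s)
    print(c,s["K"].tolist(),s["k1"],(-s["R"].T@s["t"]).round(3))
    for n in ["tray","bottle","white_jar","green_jar","slide_box","bolt_handle","bolt_tip","keeper_mouth"]:
        for d in ctrl.spot_in(c,n)[:2]:
            b=np.round(d["bbox"]).astype(int);u,v=np.clip(b[0],0,639),np.clip(b[1],0,479)
            print(n,round(d["conf"],2),b,W[v,u].round(3))
E
```

```text
{'time_s': 0.0, 'joint_pos': [1.101, 0.277, 1.506, -0.0, 1.361, -0.121], 'dq': [0.001, 0.001, 0.001, -0.0, -0.001, 0.0], 'joint_torque': [-0.002, -41.677, -24.58, -0.0, 0.011, -0.0], 'ee_pos': [0.196, 0.54, 0.244], 'tool_rot': [-0.545, -3.093, 0.003], 'ft_force': [-0.211, 0.451, 0.916], 'torque': [-0.02, -0.043, 0.032], 'grip_force': 0.0, 'width': 0.086}
top [[538.0098341463591, 0.0, 310.75853373139154], [0.0, 538.0098341463591, 234.33418106640198], [0.0, 0.0, 1.0]] -0.10993203912675989 [0.411 0.099 1.011]
bottle 0.84 [354 194  82  40] [0.667 0.039 0.058]
white_jar 0.7 [278 222  28  32] [0.617 0.178 0.067]
green_jar 0.74 [436 182  35  33] [ 0.683 -0.11   0.068]
green_jar 0.31 [159 260  63  65] [0.559 0.405 0.033]
slide_box 0.6 [158 261  59  61] [0.557 0.407 0.033]
bolt_handle 0.75 [491 225  40  69] [ 0.614 -0.226  0.   ]
bolt_tip 0.71 [490 225  34  77] [ 0.614 -0.224  0.003]
keeper_mouth 0.79 [381 205 256 118] [ 0.653 -0.013  0.027]
scene [[465.5312895227584, 0.0, 317.9251702622395], [0.0, 465.5312895227584, 244.95462401120398], [0.0, 0.0, 1.0]] -0.0750609444451505 [1.194 0.13  0.664]
tray 0.76 [248 292 254 126] [0.685 0.012 0.057]
bottle 0.65 [263 299  86  42] [0.698 0.038 0.055]
white_jar 0.7 [348 277  28  40] [0.653 0.183 0.06 ]
green_jar 0.69 [172 304  34  39] [ 0.715 -0.111  0.061]
slide_box 0.95 [462 259  64  51] [0.584 0.404 0.034]
bolt_handle 0.79 [141 264  22  73] [ 0.599 -0.202  0.034]
bolt_tip 0.97 [140 265  20  76] [ 0.604 -0.202  0.036]
keeper_mouth 0.78 [247 293 258 125] [0.686 0.01  0.056]
keeper_mouth 0.6 [264 299  87  43] [0.698 0.04  0.054]
```

Run:
```python
from h import *
i=cv2.imread("pics/top0.png")[130:300,230:540]; cv2.imwrite("pics/top0c.png",cv2.resize(i,None,fx=2.5,fy=2.5,interpolation=3))
d=np.load("top0.npz");W=d["W"];I=d["image"];hsv=cv2.cvtColor(I,cv2.COLOR_BGR2HSV)
def st(n,m):
    P=W[m];r=cv2.minAreaRect(P[:,:2].astype(np.float32)); print(n,len(P),"med",np.median(P,0).round(4),"rect",np.round(r[0],4),np.round(r[1],4),round(r[2],1)); return P
X,Y,Z=W[...,0],W[...,1],W[...,2]
reg=(X>.45)&(X<.85)&(Y>-.3)&(Y<.3)
st("green",reg&(Z>.055)&(Y<-.07)&(Y>-.16))
st("white",reg&(Z>.055)&(Y>.145)&(Y<.25))
st("bot body",reg&(Z>.05)&(Y>-.06)&(Y<.14))
blue=reg&(hsv[...,0]>95)&(hsv[...,0]<125)&(hsv[...,1]>100)&(Z<.025)&(Z>0)
st("tray",blue)
red=reg&((hsv[...,0]<8)|(hsv[...,0]>172))&(hsv[...,1]>120)&(Y<-.1)
st("red",red); P=W[red];print(P[P[:,2]>.065].mean(0),(P[:,2]>.065).sum())
ye=reg&(hsv[...,0]>20)&(hsv[...,0]<35)&(hsv[...,1]>120)&(Y<-.1);st("yellow",ye&(Z>.02))
# body edges
P=st("any end",reg&(Z>.02)&(Y<-.15))
```

```text
green 533 med [ 0.6922 -0.1174  0.0678] rect [ 0.6933 -0.118 ] [0.0459 0.0455] 85.6
white 530 med [0.6284 0.1815 0.0676] rect [0.6292 0.1817] [0.0456 0.0449] 44.7
bot body 1483 med [0.6741 0.0172 0.0559] rect [0.6748 0.0189] [0.0519 0.107 ] 5.9
tray 11347 med [0.6439 0.0144 0.0062] rect [0.6621 0.022 ] [0.1577 0.3967] 9.7
red 94 med [ 0.5454 -0.2106  0.0756] rect [ 0.5471 -0.2105] [0.0148 0.0277] 18.8
[ 0.54524708 -0.21079689  0.07542099] 92
yellow 243 med [ 0.7418 -0.1786  0.0417] rect [ 0.7436 -0.1799] [0.0297 0.0284] 9.9
any end 1075 med [ 0.6419 -0.1969  0.0388] rect [ 0.649  -0.1953] [0.2214 0.0305] 9.6
```

View pics/top0c.png

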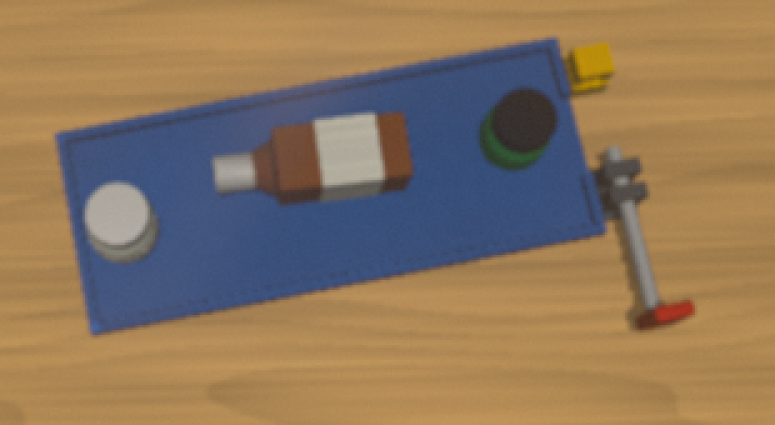

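The top view shows the bottle (crop 215–410, 110–200) with its cap towards +y, the white jar at the left end (118,220), the green jar at the right (520,125), and the red handle at (665,315). The networks' boxes agree with the picture. Next I measure the cap and bottle axis, and work out the moves.

Run:
```python
from h import *
from scipy.spatial.transform import Rotation as Ro
t=ctrl.get_state();R=Ro.from_rotvec(t["tool_rot"]).as_matrix();print("R",R.round(3).tolist())
d=np.load("top0.npz");W=d["W"];X,Y,Z=W[...,0],W[...,1],W[...,2]
reg=(X>.6)&(X<.73)&(Y>-.06)&(Y<.14)
P=W[reg&(Z>.053)]; print("body y range",np.percentile(P[:,1],[0,2,98,100]).round(4))
for y in np.arange(-.04,.12,.008):
    m=reg&(Z>.025)&(abs(Y-y)<.004)
    if m.sum()>4: p=W[m];print(round(y,3),m.sum(),p[:,0].min().round(4),p[:,0].max().round(4),"mid",((p[:,0].min()+p[:,0].max())/2).round(4),"zmax",p[:,2].max().round(4))
m=reg&(Z>.03)&(Y>.07);p=W[m];print("cap ymax",np.percentile(p[:,1],[90,100]).round(4))
# scene camera too
e=np.load("scene0.npz");V=e["W"];X,Y,Z=V[...,0],V[...,1],V[...,2]
m=(X>.6)&(X<.74)&(Y>-.06)&(Y<.14)&(Z>.034);p=V[m];print("scene: ymin/max",p[:,1].min(),p[:,1].max())
m2=m&(Z>.052);r=cv2.minAreaRect(V[m2][:,:2].astype(np.float32));print(r)
```

```text
R [[-0.94, 0.342, 0.0], [0.342, 0.94, 0.0], [0.0, 0.0, -1.0]]
body y range [-0.0347 -0.0313  0.0641  0.0677]
-0.032 91 0.6541 0.703 mid 0.6785 zmax 0.0605
-0.024 124 0.6534 0.7034 mid 0.6784 zmax 0.0606
-0.016 129 0.6528 0.7037 mid 0.6782 zmax 0.0604
-0.008 137 0.6513 0.7028 mid 0.677 zmax 0.0602
0.0 128 0.6506 0.702 mid 0.6763 zmax 0.0613
0.008 132 0.6501 0.702 mid 0.676 zmax 0.0601
0.016 137 0.6488 0.7003 mid 0.6746 zmax 0.0612
0.024 134 0.648 0.6996 mid 0.6738 zmax 0.0608
0.032 134 0.6477 0.6992 mid 0.6735 zmax 0.0615
0.04 133 0.6469 0.6971 mid 0.672 zmax 0.061
0.048 127 0.646 0.6963 mid 0.6712 zmax 0.0616
0.056 134 0.6451 0.6963 mid 0.6707 zmax 0.0595
0.064 121 0.6458 0.6939 mid 0.6698 zmax 0.0598
0.072 95 0.6502 0.6885 mid 0.6693 zmax 0.0525
0.08 65 0.654 0.6834 mid 0.6687 zmax 0.0481
0.088 59 0.6542 0.6801 mid 0.6671 zmax 0.0478
0.096 70 0.6531 0.6788 mid 0.6659 zmax 0.0475
0.104 63 0.6521 0.6788 mid 0.6654 zmax 0.0461
0.112 20 0.6535 0.6764 mid 0.665 zmax 0.0474
cap ymax [0.1058 0.1111]
scene: ymin/max -0.03485923780654226 0.11010665924269307
((0.6760599613189697, 0.018386125564575195), (0.0533062219619751, 0.10439810901880264), 6.309128761291504)
```

```bash
python3 -m pendant '{"offset":[[0,0,0],[0,0,0],[0,0,0],[0,0,0],[0,0,0],[0,0,0],[0,0,0],[0,0,0]],"roll":[8,8,8,8,8,8,8,8]}' -1 20
python3 -m pendant '{"offset":[[-4,3.5,0],[-4,3.5,0],[-4,3.5,0],[-4,3.5,0],[-4,3.5,0],[-4,3.5,0],[-4,3.5,0],[-4,3.5,0],[-4,3.5,0],[-4,3.5,0]],"roll":[0,0,0,0,0,0,0,0,0,0]}'
cat > rel.py <<'E'
import sys
from h import *
from scipy.spatial.transform import Rotation as Ro
t=ctrl.get_state();R=Ro.from_rotvec(t["tool_rot"]).as_matrix()
g=np.array([float(a) for a in sys.argv[1:4]])
print("t",t["time_s"],"pos",np.round(t["ee_pos"],4),"yang",np.degrees(np.arctan2(R[1,1],R[0,1])).round(2),"need cm",(R.T@(g-t["ee_pos"])*100).round(2),"F",np.round(t["ft_force"],1),"w",np.round(t["width"],4))
E
python3 rel.py .6652 .106 .028
```

```text
time_s: 1.9
ee_pos: [0.1965, 0.5404, 0.2453]
tool_rot: [-2.107, -2.33, -0.0]
ft_force: [0.1, -0.4, 0.0]
width: 0.0854
grip_force: 0.0
time_s: 3.15
ee_pos: [0.5878, 0.178, 0.2454]
tool_rot: [2.102, 2.335, 0.001]
ft_force: [0.8, 0.2, -0.1]
width: 0.0854
grip_force: 0.0
t 3.15 pos [0.5878 0.178  0.2454] yang 6.0 need cm [-7.98  6.94 21.74] F [ 0.8  0.2 -0.1] w 0.0854
```

```bash
python3 -m pendant '{"offset":[[-3,3,0],[-3,3,0],[-2,0.9,3],[0,0,4],[0,0,4],[0,0,3],[0,0,0],[0,0,0]],"roll":[0,0,0,0,0,0,0,0]}'
python3 rel.py .6652 .106 .028
python3 - <<'E'
from h import *
s=ctrl.snapshot("wrist");cv2.imwrite("pics/w1.png",s["image"])
E
```

```text
time_s: 4.15
ee_pos: [0.6645, 0.1071, 0.1066]
tool_rot: [2.101, 2.334, 0.003]
ft_force: [-0.0, -0.6, -0.3]
width: 0.0856
grip_force: 0.0
t 4.15 pos [0.6645 0.1071 0.1066] yang 6.01 need cm [-0.11  0.04  7.86] F [-0.  -0.6 -0.3] w 0.0856
```

View pics/w1.png

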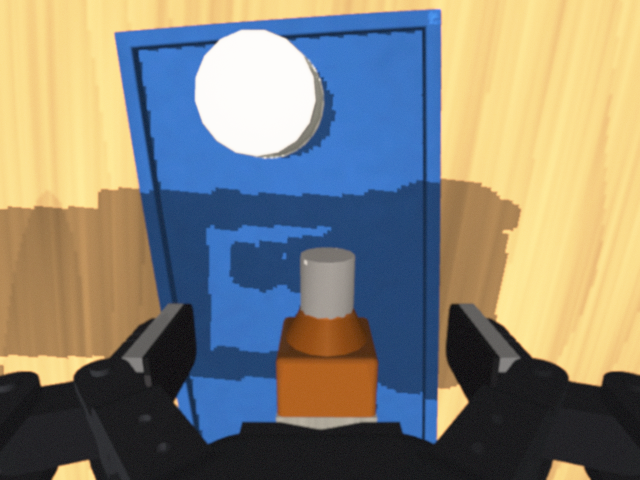

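The wrist view shows the cap (327, 280) centred between the fingers (195 and 447) and aligned with them. I'll lower and grip lightly.

```bash
python3 -m pendant '{"offset":[[-0.1,0,2],[0,0,2],[0,0,2],[0,0,1.8],[0,0,0],[0,0,0]],"roll":[0,0,0,0,0,0]}'
python3 -m pendant '{"offset":[[0,0,0],[0,0,0],[0,0,0],[0,0,0],[0,0,0],[0,0,0],[0,0,0],[0,0,0]],"roll":[0,0,0,0,0,0,0,0]}' 1 20
python3 rel.py .6652 .106 .028
```

```text
time_s: 4.95
ee_pos: [0.6645, 0.106, 0.0283]
tool_rot: [2.101, 2.334, 0.002]
ft_force: [-0.5, 0.4, -0.1]
width: 0.0854
grip_force: 0.0
time_s: 5.95
ee_pos: [0.664, 0.1061, 0.0276]
tool_rot: [2.102, 2.335, 0.001]
ft_force: [0.0, -0.3, 4.1]
width: 0.0274
grip_force: 20.1
t 5.95 pos [0.664  0.1061 0.0276] yang 6.01 need cm [-0.03  0.11 -0.04] F [ 0.  -0.3  4.1] w 0.0274
```

```bash
python3 -m pendant '{"offset":[[0,0,-1.2],[0,0,-1.2],[0,0,-1.2],[-0.3,0,-1.2],[-0.4,0,-1.2],[-0.4,0,-1.2],[-0.4,0,-1.2],[-0.5,0,-1.2],[-0.5,0,-1.2],[-0.5,0,-1.2]],"roll":[0,0,0,0,0,0,0,0,0,0]}'
python3 -m pendant '{"offset":[[0,0,-1.2],[0,0,-1],[0,0,-0.8],[0,0,0],[0,0,0]],"roll":[0,0,0,0,0]}'
python3 rel.py .6652 .106 .145
python3 - <<'E'
from h import *
s=ctrl.snapshot("scene");cv2.imwrite("pics/s1.png",cv2.resize(s["image"][170:390,100:420],None,fx=2,fy=2))
E
```

```text
time_s: 7.2
ee_pos: [0.6668, 0.0757, 0.1481]
tool_rot: [2.102, 2.335, 0.0]
ft_force: [-0.0, -0.3, -2.5]
width: 0.0272
grip_force: 21.5
time_s: 7.82
ee_pos: [0.6664, 0.0763, 0.1769]
tool_rot: [-2.101, -2.334, 0.001]
ft_force: [0.3, 0.0, -2.5]
width: 0.0272
grip_force: 21.4
t 7.825 pos [0.6664 0.0763 0.1769] yang 6.02 need cm [2.97 0.19 3.19] F [ 0.3  0.  -2.5] w 0.0272
```

View pics/s1.png

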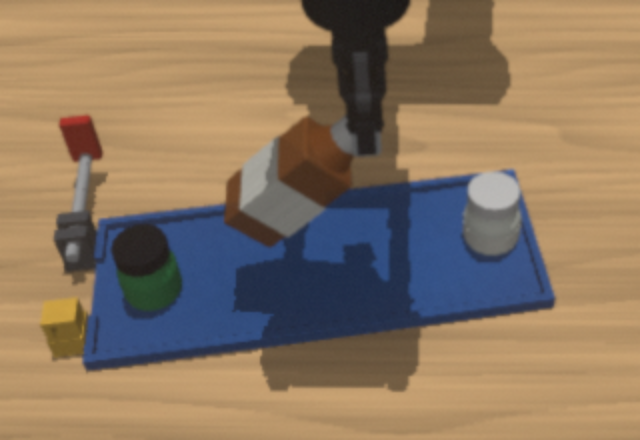

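The bottle (crop 290,180) hangs in the light grip, tilted about 45° because pad friction holds it. I'll lift well clear, then use sharp reversals of the tool to swing the base underneath.

```bash
python3 -m pendant '{"offset":[[0,0,-4],[0,0,-3],[0,0,-1],[0,0,0]],"roll":[0,0,0,0]}'
python3 -m pendant '{"offset":[[1,0,0],[2,0,0],[3,0,0],[4,0,0],[-4,0,0],[-3,0,0],[-2,0,0],[-1,0,0],[0,0,0],[0,0,0]],"roll":[0,0,0,0,0,0,0,0,0,0]}'
cat > tilt.py <<'E'
from h import *
t=ctrl.get_state();p=t["ee_pos"]
s=ctrl.snapshot("scene");cv2.imwrite("pics/last.png",s["image"]);W=cloud(s)
hsv=cv2.cvtColor(s["image"],cv2.COLOR_BGR2HSV)
X,Y,Z=W[...,0],W[...,1],W[...,2]
a=(hsv[...,0]>5)&(hsv[...,0]<16)&(hsv[...,1]>140)
m=(abs(X-p[0])<.1)&(abs(Y-p[1])<.17)&(Z>.016)&(Z<p[2]-.005)
b=ctrl.spot_in("scene","bottle")
print([(round(q["conf"],2),np.round(q["bbox"]).tolist()) for q in b[:2]])
if b:
    c=b[0]["bbox"];k=np.zeros_like(m);k[int(c[1]-c[3]/2-3):int(c[1]+c[3]/2+4),int(c[0]-c[2]/2-3):int(c[0]+c[2]/2+4)]=1;m&=k
P=W[m];ax=P[:,1]*np.cos(.105)-(P[:,0])*np.sin(.105)  # along tool x
t0=p[1]*np.cos(.105)-p[0]*np.sin(.105)
r=cv2.minAreaRect(np.c_[ax-t0,P[:,2]].astype(np.float32));print(len(P),"rect (along,z)",np.round(r[0],3),np.round(r[1],3),round(r[2],1),"zmin",P[:,2].min().round(3))
z=P[:,2]
for lo in np.arange(z.min(),z.max(),.015):
    q=(z>=lo)&(z<lo+.015)
    if q.sum()>5: print(round(lo,3),"along",np.percentile(ax[q]-t0,[2,98]).round(3),"x",np.percentile(P[q,0],[2,98]).round(3))
E
python3 tilt.py; python3 rel.py .66 .05 .15
```

```text
time_s: 8.38
ee_pos: [0.6667, 0.0762, 0.2571]
tool_rot: [-2.102, -2.335, -0.0]
ft_force: [0.5, 0.1, -1.9]
width: 0.0274
grip_force: 22.0
time_s: 9.62
ee_pos: [0.6667, 0.077, 0.2573]
tool_rot: [-2.101, -2.335, -0.001]
ft_force: [1.1, -0.1, -2.5]
width: 0.0274
grip_force: 21.9
[(0.92, [261.0, 232.0, 49.0, 78.0])]
2500 rect (along,z) [-0.041  0.134] [0.238 0.095] 88.5 zmin 0.016
0.016 along [-0.09 -0.  ] x [0.581 0.597]
0.121 along [-0.053 -0.026] x [0.691 0.696]
0.136 along [-0.072 -0.02 ] x [0.663 0.698]
0.151 along [-0.069 -0.015] x [0.654 0.697]
0.166 along [-0.063 -0.009] x [0.651 0.697]
0.181 along [-0.058 -0.004] x [0.653 0.697]
0.196 along [-0.052  0.001] x [0.654 0.696]
0.211 along [-0.044  0.006] x [0.654 0.695]
0.226 along [-0.039  0.001] x [0.649 0.693]
0.241 along [-0.022  0.008] x [0.667 0.691]
t 9.725 pos [0.6667 0.077  0.2574] yang 6.06 need cm [-2.62 -0.95 10.74] F [-0.1 -0.7 -2.2] w 0.0275
```

View pics/last.png

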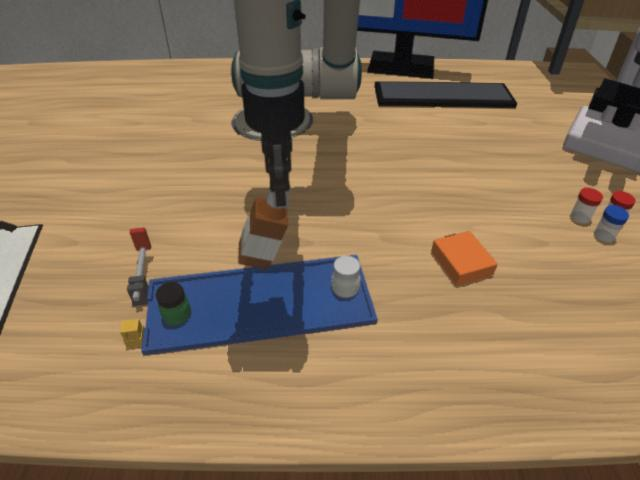

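The bottle (261,232) now leans only about 21°. I'll repeat the reversal.

```bash
python3 -m pendant '{"offset":[[1,0,0],[2,0,0],[3,0,0],[4,0,0],[-4,0,0],[-3,0,0],[-2,0,0],[-1,0,0],[0,0,0],[0,0,0]],"roll":[0,0,0,0,0,0,0,0,0,0]}'
python3 tilt.py; python3 rel.py .66 .05 .15
```

```text
time_s: 10.98
ee_pos: [0.6667, 0.077, 0.2573]
tool_rot: [-2.101, -2.335, -0.001]
ft_force: [0.7, -0.4, -2.6]
width: 0.0271
grip_force: 21.3
[(0.84, [276.0, 230.0, 31.0, 78.0]), (0.2, [173.0, 304.0, 34.0, 42.0])]
2158 rect (along,z) [-0.012  0.134] [0.239 0.05 ] 85.6 zmin 0.016
0.121 along [-0.036  0.012] x [0.687 0.694]
0.136 along [-0.036  0.013] x [0.687 0.694]
0.151 along [-0.034  0.014] x [0.688 0.694]
0.166 along [-0.033  0.015] x [0.688 0.695]
0.181 along [-0.032  0.015] x [0.688 0.694]
0.196 along [-0.031  0.016] x [0.684 0.693]
0.211 along [-0.028  0.018] x [0.645 0.693]
0.226 along [-0.021  0.014] x [0.664 0.685]
0.241 along [-0.014  0.012] x [0.669 0.69 ]
t 11.075 pos [0.6667 0.077  0.2573] yang 6.06 need cm [-2.62 -0.95 10.73] F [-0.2  0.  -2.7] w 0.0271
```

Tilt is now about 5°. I'll lower it onto the tray floor.

```bash
python3 -m pendant '{"offset":[[-1,0,1],[-1,0,2],[-0.5,0,2],[0,0,2],[0,0,1.5],[0,0,1],[0,0,0.5],[0,0,0.4],[0,0,0],[0,0,0]],"roll":[0,0,0,0,0,0,0,0,0,0]}'
python3 -m pendant '{"offset":[[0,0,0.3],[0,0,0]],"roll":[0,0]}'
python3 -m pendant '{"offset":[[0,0,0.3],[0,0,0]],"roll":[0,0]}'
```

```text
time_s: 12.32
ee_pos: [0.6697, 0.0513, 0.1539]
tool_rot: [2.101, 2.334, 0.001]
ft_force: [-0.3, 0.5, -2.6]
width: 0.0272
grip_force: 21.2
time_s: 12.58
ee_pos: [0.6692, 0.0513, 0.1501]
tool_rot: [-2.102, -2.335, 0.0]
ft_force: [0.1, -0.0, -1.2]
width: 0.0274
grip_force: 21.3
time_s: 12.82
ee_pos: [0.6692, 0.0513, 0.1469]
tool_rot: [-2.101, -2.334, 0.001]
ft_force: [-0.3, -0.1, -2.3]
width: 0.0275
grip_force: 21.3
```

```bash
python3 -m pendant '{"offset":[[0,0,0.2],[0,0,0]],"roll":[0,0]}'
python3 -m pendant '{"offset":[[0,0,0.2],[0,0,0]],"roll":[0,0]}'
python3 -m pendant '{"offset":[[0,0,0.2],[0,0,0]],"roll":[0,0]}'|grep -E "pos|ft"; python3 tilt.py
```

```text
time_s: 13.08
ee_pos: [0.6693, 0.0513, 0.1451]
tool_rot: [-2.102, -2.335, 0.0]
ft_force: [-1.0, -0.5, -3.0]
width: 0.0272
grip_force: 21.3
time_s: 13.32
ee_pos: [0.6698, 0.0511, 0.1445]
tool_rot: [2.101, 2.334, 0.001]
ft_force: [-1.0, -0.1, 3.1]
width: 0.0269
grip_force: 21.8
ee_pos: [0.6701, 0.0508, 0.1443]
ft_force: [-2.2, -0.8, 11.6]
[(0.84, [265.0, 281.0, 29.0, 72.0])]
1577 rect (along,z) [-0.006  0.075] [0.132 0.057] 79.1 zmin 0.016
0.016 along [-0.035  0.012] x [0.69  0.697]
0.031 along [-0.033  0.014] x [0.691 0.698]
0.046 along [-0.032  0.015] x [0.691 0.697]
0.061 along [-0.03   0.018] x [0.69  0.697]
0.076 along [-0.029  0.018] x [0.69  0.697]
0.091 along [-0.027  0.02 ] x [0.648 0.696]
0.106 along [-0.027  0.018] x [0.649 0.695]
0.121 along [-0.016  0.012] x [0.667 0.689]
0.136 along [-0.013  0.013] x [0.668 0.695]
```

```bash
python3 -m pendant '{"offset":[[0,0,0.2],[0,0,0],[0,0,-0.3],[0,0,0]],"roll":[0,0,0,0]}'
python3 -m pendant '{"offset":[[0,0,0],[0,0,0],[0,0,0],[0,0,0]],"roll":[0,0,0,0]}' 0
python3 -m pendant '{"offset":[[0,0,0],[0,0,0],[0,0,0],[0,0,0]],"roll":[0,0,0,0]}' -1
python3 tilt.py
```

```text
time_s: 14.18
ee_pos: [0.6702, 0.051, 0.1443]
tool_rot: [2.1, 2.333, 0.003]
ft_force: [-2.1, -0.9, 8.6]
width: 0.0273
grip_force: 22.5
time_s: 14.68
ee_pos: [0.6693, 0.0513, 0.1419]
tool_rot: [-2.101, -2.335, 0.0]
ft_force: [-1.0, 0.3, 0.1]
width: 0.0428
grip_force: 0.0
time_s: 15.18
ee_pos: [0.6694, 0.0513, 0.1423]
tool_rot: [2.102, 2.335, 0.0]
ft_force: [-1.4, -0.5, -0.8]
width: 0.0852
grip_force: 0.0
[(0.7, [262.0, 281.0, 28.0, 70.0])]
1361 rect (along,z) [-0.012  0.073] [0.124 0.057] 80.5 zmin 0.016
0.016 along [-0.036  0.008] x [0.691 0.697]
0.031 along [-0.037  0.009] x [0.691 0.697]
0.046 along [-0.037  0.01 ] x [0.691 0.698]
0.061 along [-0.037  0.011] x [0.674 0.697]
0.076 along [-0.036  0.011] x [0.673 0.697]
0.091 along [-0.036  0.011] x [0.65  0.697]
0.106 along [-0.035  0.009] x [0.655 0.693]
0.121 along [-0.026 -0.015] x [0.673 0.685]
```

```bash
python3 -m pendant '{"offset":[[0,0,-1],[0,0,-2],[0,0,-3],[0,0,-4],[0,0,-2],[0,0,0]],"roll":[0,0,0,0,0,0]}'
python3 -m pendant '{"offset":[[0,0,0],[0,0,0],[0,0,0],[0,0,0],[0,0,0],[0,0,0],[0,0,0],[0,0,0],[0,0,0]],"roll":[9.6,9.6,9.6,9.6,9.6,9.6,9.6,9.6,9.5]}' 1
python3 - <<'E'
from h import *
d=np.load("top0.npz");W=d["W"];I=d["image"]
a=np.radians(9.7);u=np.array([np.cos(a),np.sin(a)]);n=np.array([-u[1],u[0]])
P=W.reshape(-1,3);C=I.reshape(-1,3);q=P[:,:2]-[.5455,-.2108];U=q@u;N=q@n
m=(abs(N)<.02)&(U>-.02)&(U<.24)&(P[:,2]>.02)
for lo in np.arange(-.012,.24,.004):
    k=m&(U>=lo)&(U<lo+.004)
    if k.sum(): print(round(lo*1e3),k.sum(),"z",P[k,2].max().round(3),"N",N[k].min().round(3),N[k].max().round(3),C[k].mean(0).round())
E
python3 rel.py .51 -.215 .245
```

```text
time_s: 16.02
ee_pos: [0.6705, 0.0512, 0.2652]
tool_rot: [2.099, 2.332, 0.006]
ft_force: [-0.0, -0.0, -0.1]
width: 0.0854
grip_force: 0.0
time_s: 17.15
ee_pos: [0.6687, 0.0513, 0.2607]
tool_rot: [-3.131, -0.257, 0.004]
ft_force: [-0.1, 0.0, 0.8]
width: -0.0
grip_force: 0.0
-8 35 z 0.078 N -0.015 0.012 [ 40.  64. 120.]
-4 56 z 0.079 N -0.016 0.013 [ 35.  54. 136.]
0 53 z 0.08 N -0.015 0.013 [ 33.  52. 134.]
4 19 z 0.077 N -0.015 0.012 [ 44.  65. 133.]
8 12 z 0.039 N -0.008 0.003 [ 74.  85. 108.]
12 15 z 0.038 N -0.007 0.003 [109. 118. 125.]
16 14 z 0.038 N -0.009 0.003 [113. 122. 131.]
20 15 z 0.038 N -0.008 0.003 [114. 124. 132.]
24 14 z 0.037 N -0.008 0.003 [117. 126. 133.]
28 14 z 0.038 N -0.008 0.004 [113. 122. 130.]
32 13 z 0.037 N -0.006 0.003 [118. 125. 131.]
36 15 z 0.038 N -0.007 0.003 [113. 122. 130.]
40 13 z 0.038 N -0.006 0.003 [112. 120. 127.]
44 16 z 0.037 N -0.007 0.004 [112. 121. 128.]
48 15 z 0.038 N -0.007 0.003 [114. 122. 129.]
52 14 z 0.037 N -0.008 0.003 [114. 123. 132.]
56 15 z 0.039 N -0.007 0.004 [114. 122. 130.]
60 12 z 0.038 N -0.006 0.003 [116. 124. 130.]
64
[... 586 characters left out ...]
 0.048 N -0.016 0.011 [68. 73. 80.]
120 26 z 0.046 N -0.017 0.01 [ 73.  89. 104.]
124 12 z 0.039 N -0.007 0.002 [117. 124. 130.]
128 11 z 0.039 N -0.007 0.003 [115. 123. 130.]
132 12 z 0.037 N -0.009 0.003 [104. 124. 141.]
184 14 z 0.025 N -0.017 0.01 [ 20. 112. 145.]
188 63 z 0.046 N -0.017 0.011 [ 20. 112. 147.]
192 41 z 0.047 N -0.017 0.012 [ 17. 125. 164.]
196 36 z 0.047 N -0.015 0.011 [ 14. 130. 171.]
200 39 z 0.046 N -0.017 0.012 [ 15. 129. 170.]
204 31 z 0.046 N -0.017 0.011 [ 16. 126. 165.]
208 39 z 0.046 N -0.017 0.013 [ 14. 130. 171.]
212 19 z 0.046 N -0.016 0.011 [ 38. 127. 166.]
t 17.15 pos [0.6687 0.0513 0.2607] yang -80.6 need cm [-20.    23.68   1.61] F [-0.1  0.   0.8] w -0.0
```

Handle to lug measures 83 mm, so about 75 mm of travel remains. The tip-to-mouth gap (53 mm + 21 mm) gives the same figure.

```bash
python3 -m pendant '{"offset":[[-2.1,2.4,0],[-4.2,4.8,0],[-4.2,4.8,0],[-4.2,4.8,0],[-4.2,4.8,0],[-2.1,2.4,0],[0,0,0]],"roll":[0,0,0,0,0,0,0]}'
python3 rel.py .5014 -.2204 .066
python3 - <<'E'
from h import *
s=ctrl.snapshot("top");cv2.imwrite("pics/t2.png",s["image"])
W=cloud(s);X,Y,Z=W[...,0],W[...,1],W[...,2]
for n,lo,hi,a,b,zl,zh in [("green",-.16,-.07,.6,.8,.055,.08),("white",.145,.25,.55,.72,.055,.08),("bottle",0,.12,.58,.78,.09,.17)]:
    P=W[(Y>lo)&(Y<hi)&(X>a)&(X<b)&(Z>zl)&(Z<zh)];print(n,np.median(P,0).round(4),P[:,2].max())
E
```

```text
time_s: 18.02
ee_pos: [0.5039, -0.2179, 0.2613]
tool_rot: [-3.13, -0.26, 0.003]
ft_force: [0.3, 0.9, 0.1]
width: 0.0002
grip_force: 0.0
t 18.025 pos [ 0.5039 -0.2179  0.2613] yang -80.51 need cm [-0.25  0.22 19.53] F [0.3 0.9 0.1] w 0.0002
green [ 0.6921 -0.1176  0.0679] 0.07304214607967434
white [0.6284 0.1815 0.0678] 0.07326353458903394
bottle [0.6607 0.0409 0.1106] 0.15488436948545967
```

View pics/t2.png

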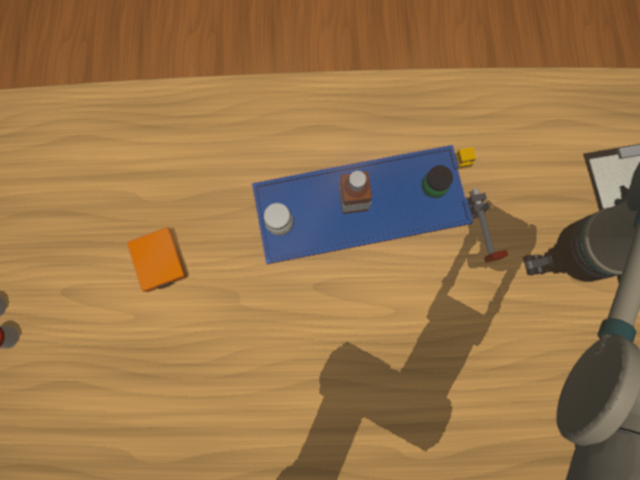

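The bottle stands (356,190) between the jars, and the jars have not moved. The handle is at (496,255). I'll descend behind it.

```bash
python3 -m pendant '{"offset":[[-0.2,0.2,3],[0,0,4],[0,0,4],[0,0,4],[0,0,3],[0,0,1.5],[0,0,0]],"roll":[0,0,0,0,0,0,0]}'
python3 -m pendant '{"offset":[[1,0,0],[1,0,0],[0.5,0,0],[0.5,0,0],[0,0,0]],"roll":[0,0,0,0,0]}'
python3 rel.py .6 -.2 .066
```

```text
time_s: 18.95
ee_pos: [0.5039, -0.2176, 0.0664]
tool_rot: [-3.129, -0.268, 0.003]
ft_force: [0.2, -0.5, 0.9]
width: -0.0002
grip_force: 0.0
time_s: 19.58
ee_pos: [0.5339, -0.2135, 0.0674]
tool_rot: [-3.13, -0.266, -0.001]
ft_force: [0.7, 0.2, 0.4]
width: -0.0001
grip_force: 0.0
t 19.575 pos [ 0.5339 -0.2135  0.0674] yang -80.28 need cm [ 6.75 -0.22  0.14] F [0.7 0.2 0.4] w -0.0001
```

```bash
python3 -m pendant '{"offset":[[0.5,0,0],[0.8,0,0],[0.8,0,0],[0.8,0,0],[0.8,0,0],[0.8,0,0],[0.8,0,0],[0.5,0,0],[0.2,0,0],[0,0,0]],"roll":[0,0,0,0,0,0,0,0,0,0]}'
cat > bolt.py <<'E'
from h import *
s=ctrl.snapshot("top");W=cloud(s);cv2.imwrite("pics/b.png",cv2.resize(s["image"][150:290,420:600],None,fx=3,fy=3))
a=np.radians(9.7);u=np.array([np.cos(a),np.sin(a)]);n=np.array([-u[1],u[0]])
P=W.reshape(-1,3);C=cv2.cvtColor(s["image"],cv2.COLOR_BGR2HSV).reshape(-1,3);q=P[:,:2]-[.5455,-.2108];U=q@u;N=q@n
b=(abs(N)<.02)&(U>-.05)&(U<.2)
red=b&((C[:,0]<8)|(C[:,0]>172))&(C[:,1]>120)&(P[:,2]>.05)
print("red U",red.sum(),np.percentile(U[red],[0,5,50,95,100]).round(4) if red.any() else None)
rod=b&(abs(N+.002)<.005)&(P[:,2]>.025)&(P[:,2]<.06)&(U>.125);print("rod U max below keeper",np.sort(U[rod&(U<.185)])[-5:].round(4))
E
python3 bolt.py; python3 rel.py .6 -.2 .066
```

```text
time_s: 20.82
ee_pos: [0.5932, -0.2034, 0.0672]
tool_rot: [-3.13, -0.266, -0.002]
ft_force: [-0.1, 1.4, 0.9]
width: -0.0002
grip_force: 0.3
red U 0 None
rod U max below keeper [0.1841 0.1843 0.1844 0.1848 0.185 ]
t 20.875 pos [ 0.5932 -0.2034  0.0672] yang -80.3 need cm [ 0.73 -0.22  0.12] F [0.1 0.1 0.1] w -0.0
```

View pics/b.png

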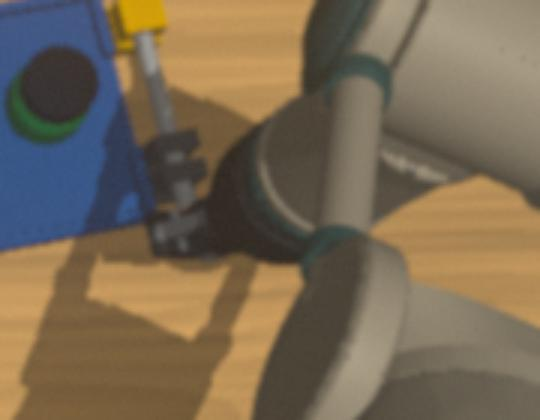

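The rod tip has reached the yellow keeper (crop 140,35). I'll push on in small steps until it meets the stop.

```bash
for i in 1; do python3 -m pendant '{"offset":[[0.4,0,0],[0.3,0,0],[0,0,0]],"roll":[0,0,0]}'|grep -E "pos|ft"; done
python3 -m pendant '{"offset":[[0.2,0,0],[0,0,0]],"roll":[0,0]}'|grep -E "pos|ft"
python3 -m pendant '{"offset":[[0.2,0,0],[0,0,0]],"roll":[0,0]}'|grep -E "pos|ft"
```

```text
ee_pos: [0.6, -0.2022, 0.0673]
ft_force: [-0.3, -0.4, -0.5]
ee_pos: [0.6017, -0.2019, 0.0673]
ft_force: [-2.4, 0.7, 0.8]
ee_pos: [0.6037, -0.2016, 0.0673]
ft_force: [-2.5, -0.0, 0.4]
```

```bash
python3 -m pendant '{"offset":[[0.2,0,0],[0,0,0]],"roll":[0,0]}'|grep -E "pos|ft"
python3 -m pendant '{"offset":[[0.2,0,0],[0,0,0]],"roll":[0,0]}'|grep -E "pos|ft"
python3 -m pendant '{"offset":[[0.1,0,0],[0,0,0]],"roll":[0,0]}'|grep -E "pos|ft"
```

```text
ee_pos: [0.6057, -0.2012, 0.0673]
ft_force: [-0.9, -1.5, 0.4]
ee_pos: [0.6061, -0.2012, 0.0673]
ft_force: [-4.9, -1.5, 2.7]
ee_pos: [0.6061, -0.2012, 0.0673]
ft_force: [-7.2, -1.8, 5.0]
```

The bolt is at its stop: position no longer advances and the force is rising. I'll back off and check.

```bash
python3 -m pendant '{"offset":[[-0.5,0,0],[-2,0,0],[-3,0,0],[-3,0,0],[-2,0,-2],[0,0,-4],[0,3,-4],[0,4,-2],[0,4,0],[0,0,0]],"roll":[0,0,0,0,0,0,0,0,0,0]}'|grep -E "pos|ft|time"
python3 bolt.py
python3 - <<'E'
from h import *
s=ctrl.snapshot("top");cv2.imwrite("pics/t3.png",s["image"][120:300,220:560].repeat(2,0).repeat(2,1))
E
```

```text
time_s: 23.75
ee_pos: [0.525, -0.33, 0.1877]
ft_force: [-0.6, 0.8, -0.4]
red U 132 [0.0707 0.071  0.0748 0.0809 0.0827]
rod U max below keeper [0.1829 0.1846 0.1846 0.1847 0.1847]
```

View pics/t3.png

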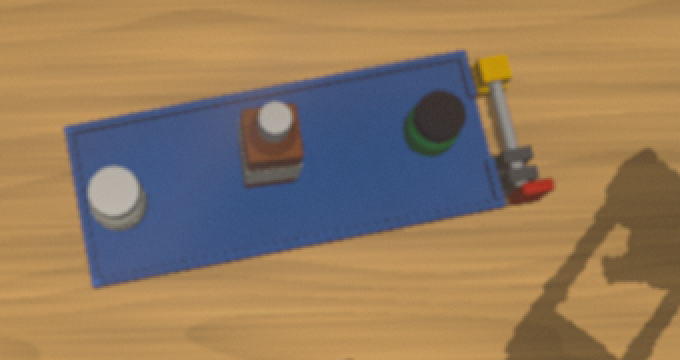

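The bottle stands (275,140) and both jars are in place. The handle (535,190) is right up at the lug, 75 mm on from its start, and the rod is inside the keeper (495,75). The arm is clear, so I'll hand in.

```bash
python3 -c "
from station import ctrl
print(ctrl.finish_job())"
```

```text
the job is handed in; nothing more can be done
None
```

I handed the job in: the bottle stands upright and released between the unmoved jars, and the bolt is pushed to its stop in the keeper. `finish_job` returned no verdict.

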